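Load slide trays into the dryer with a lifter

TASK

Pull the slide dryer's carriage right out by its upright tab, then load every slide tray on the worktop: with the lifter (the offset spatula), slide its blade under each tray, lift it, and stack all the trays squarely on the middle of its carriage, in any order, without the gripper ever touching a tray. When all are stacked, lay the lifter flat on the worktop well away from the dryer and push the carriage under the hood until it clicks past its detent and is fully home. Leave the things standing around where they are.

Things in the scene. Friction and masses are not known exactly. Their poses are not given: they have to be found in the camera images.
- lifter: offset spatula: flat steel blade 100 x 42 x 3 mm; at its rear (local x -52 to -42) a neck 14 mm wide rises to a black bar handle 16 mm wide: local x -103 to -27, z 60 to 86 mm. Origin: centre of the blade's underside; x to the blade's tip, 50 mm ahead; z up. About 0.18 kg. Grip the handle from above across its 16 mm (along y), best at x -65, z 73. It stands by itself on its blade.
- tray0: aluminium slide tray: plate 70 (x) x 95 (y) x 4 mm on two runners 5 mm wide, 11 mm high along its y edges (15 mm in all). Between them under the plate is a tunnel 60 x 11 mm, open at both y ends, for the blade. Two slides fixed on top (1 mm). 0.12 kg. Origin: centre of underside, at the runners' feet; z up. May be absent. Stacked trays stand 15 mm higher each, runners on plate.
- tray1: tray like tray0
- tray2: tray like tray0
- dryer: slide dryer, fixed. Origin: on the worktop under the middle of the carriage when that is fully out; x is the push direction (into the hood), z up. Grey base local x -60 to 170, y -60 to 60, 8 mm high (rails 16); white hood x 68 to 172, y -61 to 61, 108 mm high, clear inside up to z 100, open towards -x. The carriage, while out, is free at both y sides.
- carriage_top (a point): centre of the carriage's flat top, 100 x 100 mm, 22 mm above the worktop, no rim; moves with the carriage. Axes as the dryer's.
- push_tab (a point): middle of the outer (-x) face of the carriage's upright push tab, 44 mm wide (y), 6 mm thick, from z 8 to 64 mm above the worktop; the point is at 50 mm, 99 mm to the -x side of carriage_top. Axes as the dryer's. Pinch it from above to pull along -x; push along +x.
- carriage (a joint): carriage slide, m: 0 fully out, 0.100 home at the end stop; starts half in, at 0.05 to 0.08. Moves with 1 to 2 N and stays where left; from about 0.086 a spring detent resists with up to about 6 N, passed at 0.092, after which the spring draws it to the stop and holds it.
- timer: bystander: white kitchen-type timer, 64 x 66 x 18 mm; origin under its centre
- slide_packet: bystander: card packet of slides, 31 x 83 x 57 mm; origin under its centre
- specimen_cup: bystander: white specimen cup with lid, 55 mm across, 59 mm high; origin under its centre

How it is judged (in metres and radians):
On the way, in this order (a step that is already met when the one before it is completed fails the run):
1. the carriage is pulled right out (value of joint carriage below 0.01 m), for 0.2 s.
2. all the trays are stacked on the carriage, which is still pulled out (horizontal distance between each of tray0, tray1, tray2 and carriage_top below 0.015 m and angle between each of tray0, tray1, tray2's own z axis and vertical below 0.08 rad and angle between the y axis of each of tray0, tray1, tray2 and the y axis of dryer, either way round below 0.2 rad and z of tray0 in the frame of carriage_top between -0.004 and 0.036 m and z of tray1 in the frame of carriage_top between -0.004 and 0.036 m and z of tray2 in the frame of carriage_top between -0.004 and 0.036 m and value of joint carriage below 0.05 m), for 0.2 s.
3. the carriage is pushed home past the detent (value of joint carriage above 0.094 m), for 0.3 s.
At the end, for the whole second after the job is handed in: All trays present lie level in one stack on the carriage, centred within 15 mm and square within 0.2 rad; carriage joint above 0.094 m; lifter flat on the worktop, blade centre over 200 mm from the dryer origin; trays at rest (horizontal distance between each of tray0, tray1, tray2 and carriage_top below 0.015 m and angle between each of tray0, tray1, tray2's own z axis and vertical below 0.08 rad and angle between the y axis of each of tray0, tray1, tray2 and the y axis of dryer, either way round below 0.2 rad and z of tray0 in the frame of carriage_top between -0.004 and 0.036 m and z of tray1 in the frame of carriage_top between -0.004 and 0.036 m and z of tray2 in the frame of carriage_top between -0.004 and 0.036 m and value of joint carriage above 0.094 m and height (world z) of lifter below 0.006 m and angle between lifter's own z axis and vertical below 0.1 rad and horizontal distance between lifter and dryer above 0.2 m and linear speed of each of tray0, tray1, tray2 below 0.02 m/s); the robot touches nothing.
It fails at once if the gripper touches a tray (contact force between the fingers and tray0 above 2 N or contact force between the fingers and tray1 above 2 N or contact force between the fingers and tray2 above 2 N).
It fails at once if a bystander is displaced by more than 30 mm (distance of any of timer, slide_packet, specimen_cup from where it was at the start of the episode above 0.03 m).
Of tray0, tray1, tray2 only 2 to 3 are there at a start; the rules pass over those that are not, and their reading is None.
At some moment in a run one of lifter may be knocked a few centimetres aside while the robot is not near it.
Once in a run the grip may slacken for a moment while it holds something.
It also fails if it takes over 210 s, if anything falls off the work surface, if the arm or the gripper's body presses on something with over 40 N, if the wrist force passes 120 N, or if a joint passes its speed limit or range.

ROBOT

A 7-joint arm with a two-finger parallel gripper is mounted at the origin on a cart in front of the work surface, level with it; the furniture and walls round the work are solid. World frame = base frame: x ahead of the robot, y to its left, z up, the work surface at z = 0. Lengths are in mm, angles in rad, forces in N, time in s.
With the tool pointing down it reaches from about 400 to 925 mm from the base axis. Payload 4.1 kg.
Tool frame: the origin (TCP) lies on the centre line of the jaws, within the pads' length; the fingertips stand ctrl.tip_extent ahead of it and the grasp point (between the pads) lies 3 mm ahead of it (ctrl.tip_extent is the distance from the TCP to the fingertips, in mm); z points along the fingers, y is the line along which they close (so a half turn about z gives the same grasp; the last joint's range is limited). The gripper opens to 85 mm and grips with 20 to 120 N. Pads are 22 mm wide; open, the fingers measure 114 mm over their backs; the gripper's body (76 mm by 85 mm) begins 54 mm behind the grasp point. The pads swing forward as they close: fully open they stand 13 mm farther back than shut.
Start: joints at [1.223, 0.398, 0.045, 1.537, -0.019, 1.207, -0.051], TCP at [160.092, -630.009, 253.347] pointing down, gripper open.
Joint ranges: [-2.82, 2.82], [-0.49, 2.23], [-1.37, 1.46], [0, 2.46], [-1.36, 4.5], [0.23, 2], [-2.94, 2.94]. Speed limits (rad/s): [2.57, 2.57, 3.14, 3.14, 3.14, 3.14, 3.14].

INTERFACE

Orientations are given as a unit quaternion [w, x, y, z].
In Python, from workcell import ctrl gives the robot as it stands. Calls block until the motion is done:
- ctrl.reach(position, orientation): joint-space move of the TCP to a pose.
- ctrl.servo_line(position, orientation=None, max_speed=150, threshold=None): straight line of the TCP; orientation=None keeps the orientation; max_speed is the mean speed in mm/s. With threshold (N) it stops when the force on the tool has changed by that much, and returns True; else False.
- ctrl.set_joints(angles): joint-space move.
- ctrl.grip(opening, effort=None): finger opening in mm; effort is the grip in N (None keeps the last); returns when the fingers have stopped.
- ctrl.wait(seconds).
- ctrl.solve_ik(position, orientation): joint angles nearest the present ones, or None.
- ctrl.get_obs(): the state.
- ctrl.capture(name): name is "scene" or "top" or "wrist"; returns the picture (384x512x3 uint8, blue, green, red); there is no depth.
- ctrl.calibration(name): a dict with "intrinsics" (3x3 intrinsics, pixels), "extrinsics" (4x4, takes a point from world to camera coordinates). Camera axes: x right, y up, looking along -z (the intrinsics and any distortion apply to the point x, -y, -z); pixel columns grow to the right and rows downward; lengths in mm; the calibration is good to about 2 mm. A picture is of the moment at which its call begins: read the wrist's pose just before it. calibration takes no time and is no camera call; for the wrist camera it gives the pose at the moment of the call.
A pose or a line that the arm cannot do raises ctrl.PlanningError and nothing moves.
- ctrl.hand_in(): hands the job in; it is judged then, once.
The state is a dict: "clock": time; "joint_positions": joint angles; "qd": joint speeds; "joint_torque": joint torques, N m; "tool_pos": TCP position; "tool_rot": TCP orientation; "contact_force": force on the tool from outside, world axes, zero at the start; "moment": the same for the moment, N m; "width": finger opening in mm; "grasp_force": force on a finger pad.
Only numpy, scipy, OpenCV 4.12 (cv2) and the standard library are available. Lean on these libraries where they do the work, as an engineer would, in place of code of your own. Each camera call takes 0.05 s, during which the arm holds its last target. There are 200 camera calls.

## Working session

There is one attempt and no reset: what is moved stays moved. The work goes in short steps, each a Python script; the robot and the scene stay as the last script left them, time stands still between calls to the robot, and variables do not carry over. Pictures are saved under pics/ and viewed, at most 14 in all, crops included, and the job is handed in when it is done.

```bash
ls; mkdir -p pics
python3 - <<'E'
from workcell import ctrl
import cv2, numpy as np
np.set_printoptions(precision=2,suppress=True)
for n in ("scene","top"):
    im=ctrl.capture(n); cv2.imwrite(f"pics/{n}0.png",cv2.resize(im,None,fx=1.5,fy=1.5))
    cv2.imwrite(f"/tmp/{n}0.png",im)
    c=ctrl.calibration(n); print(n,c)
o=ctrl.get_obs(); print(o, ctrl.tip_extent)
E
```

```text
pics
workcell.py
scene {'intrinsics': array([[473.59,   0.  , 252.65],
       [  0.  , 473.59, 191.53],
       [  0.  ,   0.  ,   1.  ]]), 'extrinsics': array([[  -0.55,   -0.84,   -0.02,  464.01],
       [   0.56,   -0.38,    0.73, -284.57],
       [  -0.62,    0.39,    0.68, -890.19],
       [   0.  ,    0.  ,    0.  ,    1.  ]])}
top {'intrinsics': array([[357.21,   0.  , 254.93],
       [  0.  , 357.21, 193.23],
       [  0.  ,   0.  ,   1.  ]]), 'extrinsics': array([[  -0.02,   -1.  ,   -0.02,  203.21],
       [   0.99,   -0.02,    0.12, -541.36],
       [  -0.12,   -0.01,    0.99, -905.56],
       [   0.  ,    0.  ,    0.  ,    1.  ]])}
{'clock': 0.1, 'joint_positions': array([ 1.22,  0.4 ,  0.04,  1.54, -0.02,  1.21, -0.05]), 'qd': array([-0., -0.,  0., -0., -0.,  0.,  0.]), 'joint_torque': array([  0.  , -47.63,   1.37, -25.5 ,   0.01,   0.01,  -0.  ]), 'tool_pos': array([ 159.99, -629.44,  252.35]), 'tool_rot': array([-0.  ,  0.99,  0.12, -0.  ]), 'contact_force': array([ 0.01,  0.03, -0.34]), 'moment': array([0.  , 0.04, 0.  ]), 'grasp_force': 0.0, 'width': 85.3086552040256} 22.0
```

View pics/scene0.png

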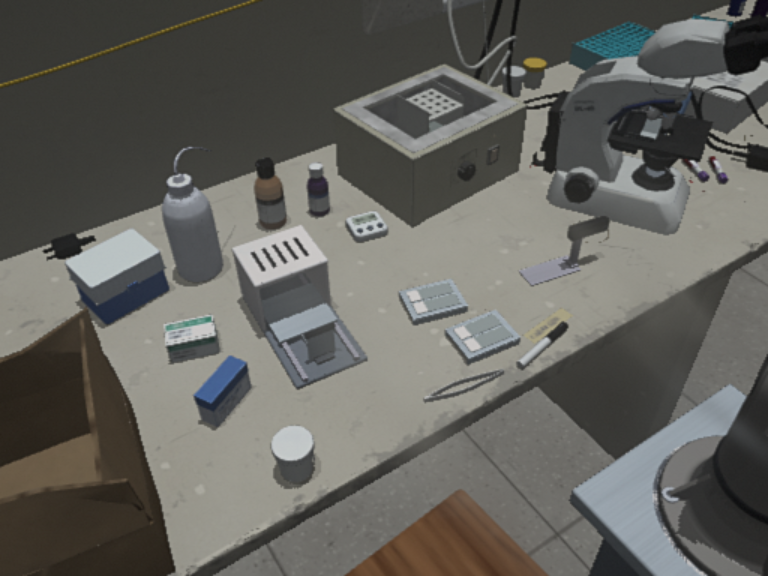

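View pics/top0.png

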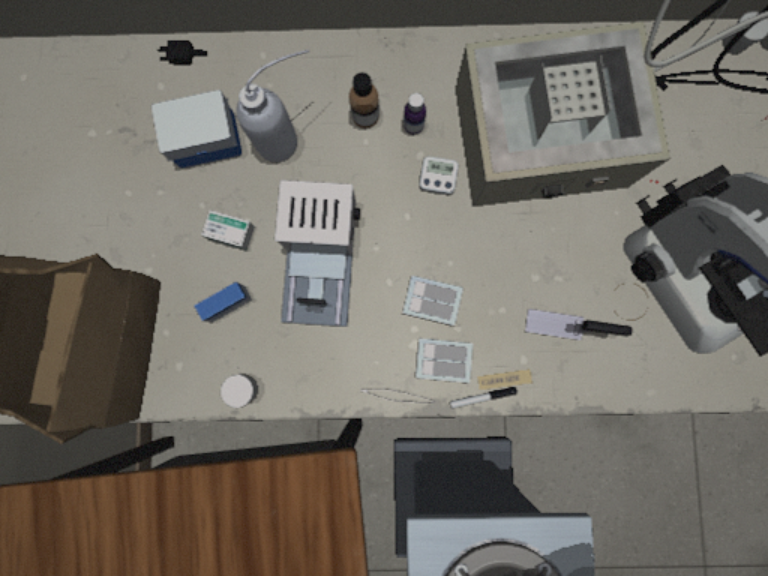

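The scene holds two trays, at 1.5x-scaled top pixels (433,300) and (444,360). The lifter blade is at (555,325) with its handle to the right, and the dryer's hood is at (317,215) with the tab near (312,295). I'll get coarse positions first, then refine with the wrist camera.

```bash
cat > h.py <<'E'
from workcell import ctrl
import cv2, numpy as np
from scipy.spatial.transform import Rotation as Ro
np.set_printoptions(precision=2,suppress=True)
def unproj(px,cal,z):
    K,E=cal["intrinsics"],np.array(cal["extrinsics"]); R,t=E[:3,:3],E[:3,3]
    px=np.atleast_2d(px).astype(float)
    d=np.c_[px,np.ones(len(px))]@np.linalg.inv(K).T; d=d*[1,-1,-1]
    w=d@R; c=-R.T@t
    return c+w*((z-c[2])/w[:,2])[:,None]
def proj(P,cal):
    K,E=cal["intrinsics"],np.array(cal["extrinsics"]); P=np.atleast_2d(P)
    c=P@E[:3,:3].T+E[:3,3]; c=c*[1,-1,-1]; q=c@K.T; return q[:,:2]/q[:,2:]
def down(a):
    "tool down, closing axis (tool y) at world angle a"
    y=np.array([np.cos(a),np.sin(a),0]); z=np.array([0,0,-1.]); x=np.cross(y,z)
    q=Ro.from_matrix(np.c_[x,y,z]).as_quat(); return np.r_[q[3],q[:3]]
def shot(n,name=None):
    cal=ctrl.calibration(n); im=ctrl.capture(n)
    if name: cv2.imwrite(f"pics/{name}.png",cv2.resize(im,None,fx=1.5,fy=1.5))
    return im,cal
E
python3 - <<'E'
from h import *
cal=ctrl.calibration("top")
def g(n,pts,z): print(n,unproj(np.array(pts)/1.5,cal,z)[:,:2].tolist())
g("trayA",[(412,276),(461,289),(455,326),(403,313)],15)
g("trayB",[(418,339),(471,342),(468,382),(417,379)],15)
g("blade",[(527,310),(527,333),(581,338)],3)
g("handle",[(583,325),(630,330)],86)
g("base front",[(282,322),(347,325)],8)
g("hood top",[(280,181),(353,184),(350,245),(277,240)],108)
g("tab top",[(298,301),(326,303)],64)
g("timer",[(439,176)],18); g("packets",[(226,229),(220,301)],40); g("cup",[(238,390)],59)
a=down(0.0)
for p in [(600,0,300),(450,100,250),(480,240,250)]:
    for an in (0,np.pi): print(p,an,ctrl.solve_ik(p,down(an)))
print(ctrl.calibration("wrist"))
E
```

```text
trayA [[571.1115622297755, 139.73615633083497], [545.9570482765141, 53.09381209841173], [480.34112364383327, 65.97615720632145], [505.1207900287646, 157.31979737941708]]
trayB [[458.66122554344327, 131.89930776175038], [451.68198015379414, 38.81241357633792], [382.28721465783394, 46.61559942866836], [388.9940208903931, 135.43976568593763]]
blade [[507.1048070533944, -65.19050036371846], [466.0178505889141, -63.17231825177896], [455.3732255889333, -158.37218626873826]]
handle [[474.7692996386149, -133.7159447809905], [465.2235292315503, -209.16901296385717]]
base front [[493.64209376029663, 374.1544934042249], [486.07397311831323, 257.63798918874113]]
hood top [[721.083432521648, 358.02978231026975], [713.1600330810182, 237.18163344820266], [610.934586956138, 243.26749247171006], [621.7808830245915, 362.53814738991406]]
tab top [[525.3477635264123, 335.73781946886754], [521.0198676359788, 288.2574182920355]]
timer [[753.5905955485927, 86.2307474176821]]
packets [[658.2523472649831, 467.6930801185431], [530.3840137032589, 476.17250026413956]]
cup [[378.1770718774724, 437.2487873981257]]
(600, 0, 300) 0 [ 0.47  0.34 -0.69  1.58  0.22  1.3  -0.26]
(600, 0, 300) 3.141592653589793 [-0.92  0.57  1.27  1.62 -0.56  1.37 -2.72]
(450, 100, 250) 0 [ 0.62  0.13 -1.    1.95  0.12  1.12 -0.42]
(450, 100, 250) 3.141592653589793 [ 0.76  0.16 -1.16  1.95  0.16  1.13  2.68]
(480, 240, 250) 0 [ 0.42  0.41 -1.22  1.79  0.41  1.23 -0.91]
(480, 240, 250) 3.141592653589793 [ 0.38  0.38 -1.15  1.79  0.37  1.21  2.26]
{'intrinsics': array([[305.09,   0.  , 254.59],
       [  0.  , 305.09, 196.75],
       [  0.  ,   0.  ,   1.  ]]), 'extrinsics': array([[   0.25,   -0.97,   -0.  , -649.99],
       [   0.93,    0.24,   -0.28,   36.3 ],
       [   0.28,    0.07,    0.96, -379.1 ],
       [   0.  ,    0.  ,    0.  ,    1.  ]])}
```

Run:
```python
from h import *
def show(): 
    o=ctrl.get_obs(); print(o["clock"],o["tool_pos"],o["joint_positions"])
ctrl.servo_line([130,-480,430],max_speed=250); show()
for p,a in [((300,-330,450),-0.06),((420,0,400),-0.06)]:
    print(ctrl.solve_ik(p,down(a))); ctrl.reach(p,down(a)); show()
im,cal=shot("wrist","w1")
ctrl.reach((400,20,330),down(0.0)); show()
im,cal=shot("wrist","w2"); np.save("/tmp/w2cal.npy",cal)
```

```text
1.1833 [ 129.93 -480.08  428.52] [ 1.19  0.04  0.03  1.6  -0.    1.5  -0.1 ]
[ 0.97 -0.06 -0.22  1.65 -0.01  1.54  0.69]
2.0917 [ 299.06 -331.24  449.08] [ 0.97 -0.06 -0.21  1.66 -0.01  1.54  0.69]
[ 0.69 -0.11 -0.71  1.79 -0.07  1.44 -0.06]
3.425 [420.15  -1.84 400.07] [ 0.69 -0.11 -0.71  1.79 -0.07  1.44 -0.06]
3.875 [400.28  18.99 330.44] [ 0.67 -0.13 -0.73  1.95 -0.09  1.29 -0.04]
```

View pics/w1.png

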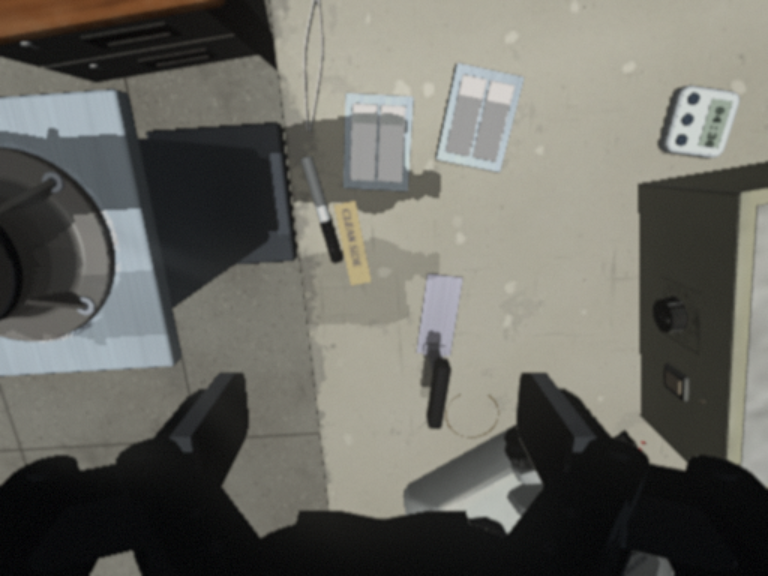

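The wrist view faces +y. It shows tray B at about (378,142), tray A at (480,118), the blade at (440,315) and the microscope behind the handle. Next I'll pull the carriage out.

Run:
```python
from h import *
a=-0.06; d=down(a); u=np.array([np.cos(a),np.sin(a),0])
def show(t=""): 
    o=ctrl.get_obs(); print(t,o["clock"],o["tool_pos"],o["width"],o["grasp_force"],o["contact_force"])
ctrl.reach((440,240,250),d)
im,cal=shot("wrist","w3")
tab=np.array([523,312,52.])
print(proj([tab],cal)*1.5)
ctrl.grip(50,60)
ctrl.reach(tab+[0,0,100],d); show()
print(ctrl.servo_line(tab+[0,0,3],d,max_speed=100,threshold=8)); show()
ctrl.grip(0,60); show("grip")
p=ctrl.get_obs()["tool_pos"]
print(ctrl.servo_line(p-u*85,d,max_speed=60,threshold=15)); show("pulled")
```

```text
[[496.3  148.62]]
 6.0 [522.33 312.26 152.31] 50.01168112310255 0.0 [ 0.45 -1.24 -0.12]
False
 7.1167 [523.37 312.58  55.69] 50.10046880601007 0.0 [-0.03  0.25  0.34]
grip 7.5833 [523.5  312.02  55.52] 5.290545648735296 58.59341204166412 [ 0.5  -0.25  3.01]
True
pulled 8.675 [452.19 317.98  55.53] 5.265989011035656 59.87691521644592 [ 1.22  0.62 -0.15]
```

View pics/w3.png

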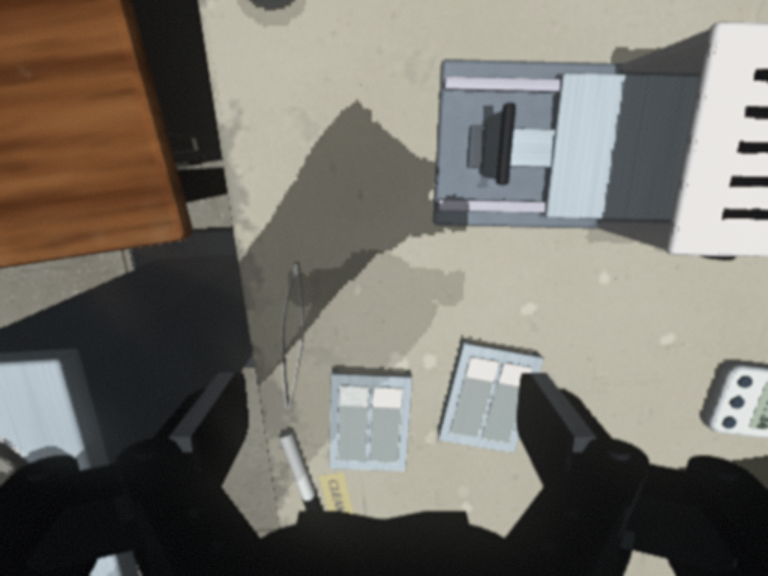

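Tab gripped and pulled 71.6 mm to the stop, which matches my estimate of about 0.07. I'll release it and take the precise views.

Run:
```python
from h import *
import pickle
a=-0.06; d=down(a)
ctrl.grip(30); p=ctrl.get_obs()["tool_pos"]; ctrl.servo_line([p[0],p[1],130],d,max_speed=150)
views={}
for n,q in [("v1",(500,190,260)),("v2",(450,-20,300)),("v3",(440,-190,260))]:
    ctrl.reach(q,d); ctrl.wait(.2); views[n]=shot("wrist",n)
views["top"]=shot("top"); pickle.dump(views,open("/tmp/v.pkl","wb"))
print(ctrl.get_obs()["clock"])
ims=[cv2.resize(views[n][0],(400,300)) for n in("v1","v2","v3","top")]
cv2.imwrite("pics/m1.png",np.vstack([np.hstack(ims[:2]),np.hstack(ims[2:])]))
for n in("v1","v2"):
    h=cv2.cvtColor(views[n][0],cv2.COLOR_BGR2HSV); print(n,[h[r,c].tolist() for r,c in [(100,300),(150,300),(250,250),(200,200)]])
```

```text
12.875
v1 [[101, 25, 218], [24, 26, 157], [101, 24, 148], [30, 21, 95]]
v2 [[39, 11, 156], [25, 26, 179], [26, 25, 175], [25, 28, 153]]
```

View pics/m1.png

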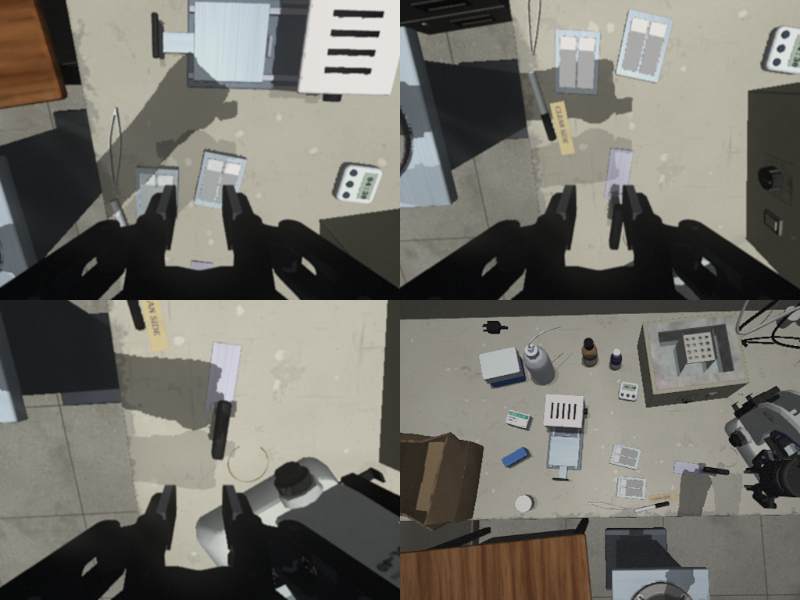

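View v1 shows the carriage out, v2 both trays and v3 the lifter. All are unobstructed. I'll extract poses from hue masks.

```bash
cat >> h.py <<'E'
def rects(im,cal,z,lo,hi,size,tol=10):
    "world-plane min-area rects of hue-masked blobs matching size (long,short)"
    h=cv2.cvtColor(im,cv2.COLOR_BGR2HSV); m=cv2.inRange(h,lo,hi)
    m=cv2.morphologyEx(m,cv2.MORPH_OPEN,np.ones((2,2)))
    out=[]
    for c in cv2.findContours(m,cv2.RETR_EXTERNAL,cv2.CHAIN_APPROX_NONE)[0]:
        if len(c)<40: continue
        w=unproj(c[:,0],cal,z)[:,:2].astype(np.float32)
        (cx,cy),(s1,s2),_=r=cv2.minAreaRect(w); b=cv2.boxPoints(r)
        e=b[1]-b[0]; f=b[2]-b[1]
        if np.hypot(*f)>np.hypot(*e): e=f
        L,S=max(s1,s2),min(s1,s2)
        if abs(L-size[0])<tol and abs(S-size[1])<tol:
            an=np.arctan2(e[1],e[0]); an=(an+np.pi)%np.pi
            out.append((cx,cy,an,L,S))
    return out
E
python3 - <<'E'
from h import *
import pickle
v=pickle.load(open("/tmp/v.pkl","rb"))
B=(88,14,70),(112,120,255); P=(113,8,90),(150,120,255)
for n in v:
    print(n,"tray",np.array(rects(*v[n],15,*B,(95,70),14)))
    print(n,"blade",np.array(rects(*v[n],3,*P,(100,42),20)))
im,cal=v["v1"]; print("carriage",np.array(rects(im,cal,22,*B,(130,100),30)))
h=cv2.cvtColor(im,cv2.COLOR_BGR2HSV); m=cv2.inRange(h,*B); m=cv2.morphologyEx(m,cv2.MORPH_OPEN,np.ones((35,35)))
for c in cv2.findContours(m,0,1)[0]:
    w=unproj(c[:,0],cal,22)[:,:2].astype(np.float32); print(len(c),w.min(0),w.max(0),cv2.boxPoints(cv2.minAreaRect(w)).tolist())
im,cal=v["v3"]; h=cv2.cvtColor(im,cv2.COLOR_BGR2HSV)
m=cv2.inRange(h,(0,0,0),(180,255,45)); m[:, :250]=0;m[:,310:]=0;m[:120]=0;m[205:]=0
c=max(cv2.findContours(m,0,1)[0],key=len); w=unproj(c[:,0],cal,86)[:,:2].astype(np.float32); print("handle",cv2.minAreaRect(w),cv2.boxPoints(cv2.minAreaRect(w)).tolist())
cv2.imwrite("/tmp/m.png",m)
E
```

```text
v1 tray [[422.35  86.82   1.47  92.69  69.57]
 [528.38 103.11   1.32  95.66  69.92]]
v1 blade []
v2 tray [[422.4   84.98   1.46  94.07  68.25]
 [528.51 102.16   1.32  93.85  69.44]]
v2 blade [[ 482.33 -115.62    1.4   100.85   40.73]]
v3 tray []
v3 blade [[ 482.32 -114.73    1.4    99.13   41.  ]]
top tray []
top blade [[ 478.82 -113.96    1.41   98.03   41.05]]
carriage [[534.92 308.77   3.08 159.02 113.01]]
117 [131.13  -6.61] [173.12  58.88] [[131.13023376464844, -5.173452377319336], [154.7612762451172, -11.86046028137207], [174.3103485107422, 57.22349548339844], [150.67930603027344, 63.910499572753906]]
418 [490.62 250.88] [601.54 367.23] [[487.6292724609375, 257.1021728515625], [598.364990234375, 250.61773681640625], [604.8447265625, 361.2735595703125], [494.1090087890625, 367.75799560546875]]
handle ((468.44439697265625, -175.76669311523438), (73.0619888305664, 16.529081344604492), 79.93093872070312) [[453.9202575683594, -210.29010009765625], [470.1947326660156, -213.17996215820312], [482.9685363769531, -141.2432861328125], [466.6940612792969, -138.35342407226562]]
```

Run:
```python
from h import *
import pickle
v=pickle.load(open("/tmp/v.pkl","rb"))
for n in("v1","top"):
    im,cal=v[n]; h=cv2.cvtColor(im,cv2.COLOR_BGR2HSV)
    px=proj([[548,312,22]],cal)[0]; print(n,px,h[int(px[1]),int(px[0])])
    m=cv2.inRange(h,(88,14,175 if n=="v1" else 140),(112,120,255)); m=cv2.morphologyEx(m,cv2.MORPH_OPEN,np.ones((15,15) if n=="v1" else (9,9)))
    for c in cv2.findContours(m,0,1)[0]:
        w=unproj(c[:,0],cal,22)[:,:2].astype(np.float32); r=cv2.minAreaRect(w)
        if min(r[1])>60: print(r,cv2.boxPoints(r).tolist(),c[:,0].min(0),c[:,0].max(0))
# grip the lifter
a=1.40; d=down(a-np.pi/2); g=np.array([470.3,-178,76.])
ctrl.grip(45,110)
ctrl.reach(g+[0,0,90],d)
print(rects(*shot("wrist"),3,(113,8,90),(150,120,255),(100,42),20))
print(ctrl.servo_line(g,d,max_speed=80,threshold=10))
ctrl.grip(0,110); o=ctrl.get_obs(); print(o["clock"],o["tool_pos"],o["width"],o["grasp_force"],o["contact_force"])
im,cal=shot("wrist","g1"); print(rects(im,cal,3,(113,8,90),(150,120,255),(100,42),20))
ctrl.servo_line(g+[0,0,30],d,max_speed=60); ctrl.wait(.3)
im,cal=shot("wrist"); print(ctrl.get_obs()["tool_pos"],rects(im,cal,33,(113,8,70),(150,120,255),(100,42),20))
```

```text
v1 [293.94  55.75] [101  23 221]
((527.2489624023438, 314.0032043457031), (99.07203674316406, 141.47467041015625), 85.40322875976562) [[452.76922607421875, 270.2956237792969], [593.788818359375, 258.9574279785156], [601.7286987304688, 357.7107849121094], [460.7091064453125, 369.0489807128906]] [209   3] [343 104]
top [210.28 193.52] [100  25 187]
((110.91279602050781, 74.67337799072266), (167.2924041748047, 88.77776336669922), 89.2397689819336) [[65.41798400878906, -8.376502990722656], [154.1879425048828, -9.554420471191406], [156.40760803222656, 157.7232666015625], [67.63764953613281, 158.90118408203125]] [272 346] [338 383]
((548.1025390625, 313.6072082519531), (100.29078674316406, 99.59729766845703), 85.2008056640625) [[494.28314208984375, 267.8039855957031], [593.53125, 259.4712829589844], [601.9219360351562, 359.4104309082031], [502.673828125, 367.7431335449219]] [191 175] [229 212]
[(481.86474609375, -114.58824157714844, np.float32(1.3993466), 98.91459655761719, 41.18379592895508)]
False
15.3583 [ 470.46 -178.18   76.48] 14.38550610563208 107.22983837127686 [-1.77  0.55  5.01]
[(481.9375, -113.95951843261719, np.float32(1.3991034), 99.19233703613281, 41.40525817871094)]
[ 470.21 -177.9   105.81] [(481.4281005859375, -114.15676879882812, np.float32(1.399142), 98.99405670166016, 41.22373580932617)]
```

The lifter is gripped cleanly: blade at 65 mm offset, heading 1.399. The carriage is at (548,313) with its y axis at 1.49. Now tray A.

```bash
cat >> h.py <<'E'
P=(113,8,70),(150,120,255); B=(88,14,60),(112,120,255)
def dv(a): return np.array([np.cos(a),np.sin(a)])
def lif(o,a,z,speed=100,thr=None):
    "move so that lifter origin is at o (xy), height z, heading a"
    p=np.r_[np.array(o)-65*dv(a),76.2+z]
    return ctrl.servo_line(p,down(a-np.pi/2),max_speed=speed,threshold=thr)
def st(t=""):
    o=ctrl.get_obs(); print(t,round(o["clock"],1),o["tool_pos"],"w",round(o["width"],1),"F",round(o["grasp_force"],1),o["contact_force"])
E
cat > pick.py <<'E'
from h import *
import sys
x,y,a=map(float,sys.argv[1:4]); c=np.array([x,y])
s=c-125*dv(a)
lif(s,a,25); ctrl.wait(.2)
im,cal=shot("wrist"); print(np.array(rects(im,cal,15,*B,(95,70),14)),np.array(rects(im,cal,28,*P,(100,42),25)))
lif(s,a,4,60); st("low")
print(lif(c-9*dv(a),a,4,60,6)); st("in")
lif(c-9*dv(a),a,30,40); ctrl.wait(.3); st("up")
im,cal=shot("wrist",sys.argv[4]); print(np.array(rects(im,cal,37,*B,(95,70),20)))
print(np.array(rects(im,cal,15,*B,(95,70),14)))
E
python3 pick.py 528.4 102.7 1.32 pA
```

```text
[] [[497.87 -19.11   1.32  98.52  41.28]]
low 18.3 [480.99 -81.14  79.74] w 14.6 F 107.2 [ 0.55 -0.21 -1.82]
False
in 20.4 [509.96  30.61  80.13] w 14.7 F 107.2 [-0.26  0.78 -1.26]
up 21.5 [509.91  31.05 106.02] w 14.2 F 107.2 [ 0.51 -0.46 -3.49]
[[433.91  87.26   1.46  84.62  65.3 ]
 [528.11 102.94   1.32  94.46  69.21]]
[[423.04  85.75   1.46  94.41  72.85]
 [528.14 103.24   1.32 105.39  77.22]]
```

View pics/pA.png

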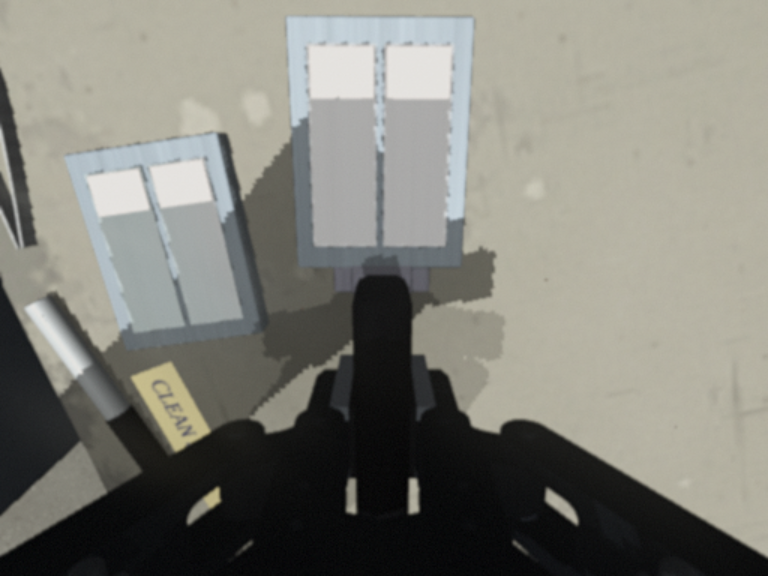

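The tray sits square on the blade at (528,103) and tray B is undisturbed. I'll carry it to the carriage.

```bash
cat > place.py <<'E'
from h import *
import sys
n=int(sys.argv[1]); name=sys.argv[2]; off=np.array(eval(sys.argv[3])) if len(sys.argv)>3 else np.zeros(2)
c=np.array([548,313.]); a=1.49; k=30+15*n
o=c-9*dv(a)+off; s=o-130*dv(a)
p=ctrl.get_obs()["tool_pos"]; ctrl.servo_line(np.r_[p[:2],76.2+k+16],max_speed=60)
def chk(zt,t):
    st(t); im,cal=shot("wrist"); print(np.array(rects(im,cal,zt,*B,(95,70),12)))
lif(s,a,k+16,80); ctrl.wait(.2); chk(k+16+7,"staged")
if len(sys.argv)>4: sys.exit()
lif(o,a,k+16,60); ctrl.wait(.3); chk(k+23,"over")
lif(o,a,k+2,50); ctrl.wait(.2); chk(k+9,"near")
lif(o,a,k-3.7,15); st("down")
lif(s,a,k-3.7,50,6); st("out")
ctrl.wait(.2); im,cal=shot("wrist",name); print("placed",np.array(rects(im,cal,37+15*n,*B,(95,70),12)))
print("blade",np.array(rects(im,cal,k-1,*P,(100,42),25)))
E
python3 place.py 0 plA
```

```text
staged 23.3 [531.52 109.06 122.17] w 14.5 F 107.2 [ 0.45 -0.34 -3.19]
[[537.29 182.89   1.49  94.42  69.39]]
over 26.0 [542.05 239.13 122.21] w 14.6 F 107.2 [-0.38  0.62 -2.91]
[]
near 26.6 [542.11 239.36 108.37] w 14.6 F 107.2 [ 1.55  0.55 -3.8 ]
[]
down 27.2 [542.06 239.35 102.54] w 14.3 F 107.3 [-0.09  0.12 -2.96]
out 30.0 [531.53 109.89 102.53] w 14.4 F 107.3 [-0.28 -0.41 -2.29]
placed [[435.18  95.88   1.46  85.66  65.28]]
blade [[537.1  174.54   1.49  98.75  41.39]]
```

View pics/plA.png

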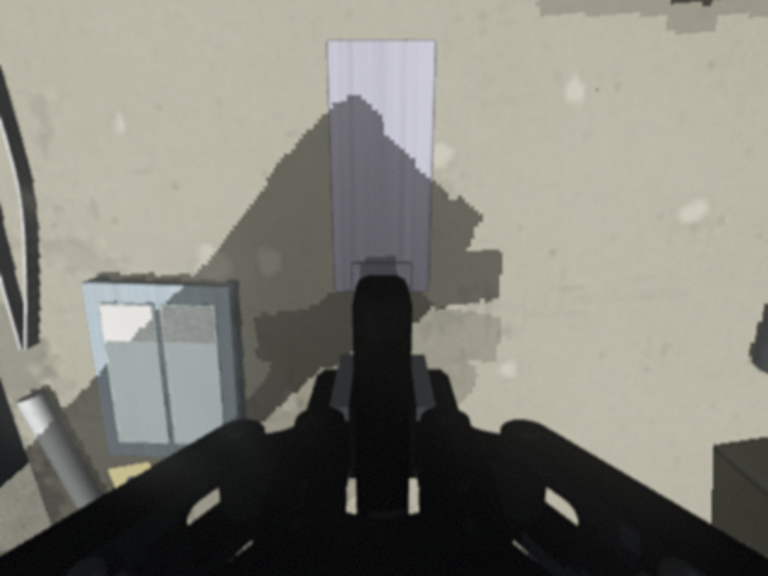

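The blade came out clean and tray B is intact. The placed tray is out of view, so I'll check it from higher up and with the top camera.

Run:
```python
from h import *
lif((545,215),1.49,150,120); ctrl.wait(.2)
im,cal=shot("wrist"); a=cv2.resize(im,(512,384)); t,ct=shot("top")
px=proj([[548,313,37]],ct)[0].astype(int); print(px)
b=cv2.resize(t[px[1]-40:px[1]+40,px[0]-36:px[0]+36],None,fx=4.8,fy=4.8,interpolation=cv2.INTER_CUBIC)[:384]
h=a.shape[0]; b=cv2.resize(b,(280,384)); cv2.imwrite("pics/c1.png",np.hstack([a,b])); st()
np.save("/tmp/c1.npy",im); print({k:v.tolist() for k,v in cal.items()})
print("pred tray corners px",proj([[548+sx*35,313+sy*47.5,37] for sx,sy in((-1,-1),(-1,1),(1,1),(1,-1))],cal))
```

```text
[209 192]
 31.8 [539.59 150.03 225.84] w 14.5 F 107.3 [ 0.24  0.87 -1.22]
{'intrinsics': [[305.09044040226553, 0.0, 254.59126187705164], [0.0, 305.09044040226553, 196.74825088871054], [0.0, 0.0, 1.0]], 'extrinsics': [[0.996631197285402, -0.08201300691933638, -0.0003511317663979649, -525.3399166512121], [0.07850869843225469, 0.9552672236616317, -0.2851331542775653, -155.3091111828379], [0.023720052022324554, 0.2841450300354547, 0.9584878512731451, -408.0416121654303], [0.0, 0.0, 0.0, 1.0]]}
pred tray corners px [[216.2   59.67]
 [202.97 -62.  ]
 [285.68 -70.22]
 [291.11  52.95]]
```

View pics/c1.png

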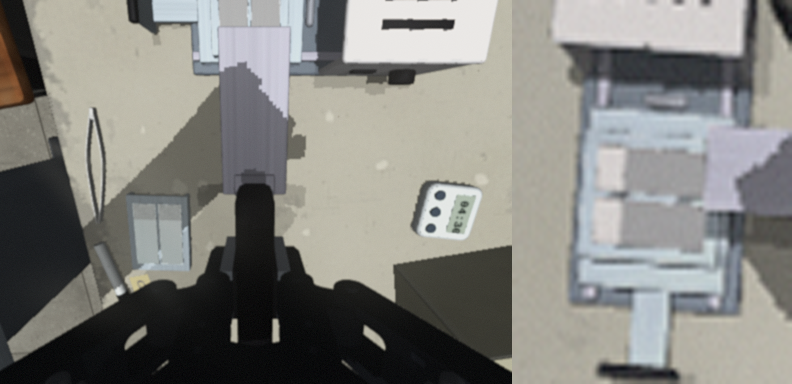

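Tray A sits squared and centred on the carriage. Next, tray B.

```bash
python3 - <<'E'
from h import *
lif((480,-30),1.46,100,150)
E
python3 pick.py 422.7 85.8 1.462 pB && python3 place.py 1 x "(0,0)" stage
```

```text
[] [[409.98 -38.77   1.46  99.42  41.42]]
low 35.6 [ 401.9  -102.84   79.9 ] w 14.8 F 107.3 [-0.15  0.11 -2.27]
False
in 37.7 [414.61  11.92  80.16] w 14.5 F 107.3 [-0.26 -0.38 -1.91]
up 38.8 [414.51  12.31 106.03] w 14.5 F 107.3 [ 0.23  0.66 -2.57]
[[421.53  85.85   1.46  93.88  69.15]]
[[421.43  86.13   1.46 104.75  77.15]]
staged 41.7 [531.44 109.46 137.22] w 14.4 F 107.3 [ 0.05 -0.02 -3.61]
[[536.47 183.13   1.49  93.96  69.46]]
```

```bash
python3 place.py 1 plB "(0.5,0)"
python3 - <<'E'
from h import *
lif((535,165),1.49,150,120); ctrl.wait(.2); st()
t,ct=shot("top"); np.save("/tmp/t.npy",t); px=proj([[548,313,37]],ct)[0].astype(int)
s,_=shot("scene"); 
b=cv2.resize(t[px[1]-40:px[1]+40,px[0]-36:px[0]+36],(360,400),interpolation=cv2.INTER_CUBIC)
ps=proj([[548,313,37]],ctrl.calibration("scene"))[0].astype(int)
c=cv2.resize(s[ps[1]-60:ps[1]+40,ps[0]-60:ps[0]+50],(440,400),interpolation=cv2.INTER_CUBIC)
cv2.imwrite("pics/c2.png",np.hstack([b,c]))
E
```

```text
staged 42.5 [532.03 109.68 137.19] w 14.4 F 107.3 [-0.39  0.13 -3.19]
[[537.02 183.38   1.49  93.96  69.36]]
over 45.1 [542.55 239.18 137.2 ] w 14.2 F 107.3 [-0.73 -0.4  -3.21]
[]
near 45.8 [542.66 239.36 123.38] w 14.8 F 107.3 [-0.39 -0.25 -3.65]
[]
down 46.4 [542.59 239.33 117.54] w 14.5 F 107.3 [ 0.7   0.65 -1.97]
out 49.2 [532.02 109.88 117.52] w 14.6 F 107.3 [ 0.58 -0.31 -1.95]
placed []
blade [[537.59 174.55   1.49  98.71  41.38]]
 50.7 [529.33 100.21 225.48] w 14.5 F 107.3 [ 0.59 -0.36 -1.44]
```

View pics/c2.png

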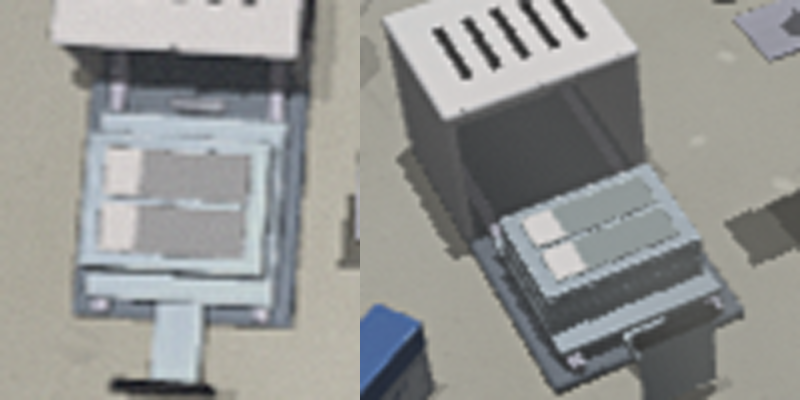

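Both trays are stacked level and square on the carriage. I'll set the lifter down, verify the stack centre numerically, and then push.

Run:
```python
from h import *
ct=ctrl.calibration("top"); px=proj([[548,313,37]],ct)[0].astype(int)
print("slides centre",unproj([px[0]-36+177/5,px[1]-40+205/5],ct,53), "tray corners", unproj(np.array([[90,135],[272,140],[263,275],[78,267]])/5+[px[0]-36,px[1]-40],ct,52)[:,:2].mean(0))
o=np.array([480,-60]); a=1.42
lif(o,a,30,150); lif(o,a,4,60); print(lif(o,a,-0.5,15,4)); st("set")
ctrl.grip(45); p=ctrl.get_obs()["tool_pos"]; st("open")
ctrl.servo_line([p[0],p[1],170],max_speed=120); st()
im,cal=shot("wrist"); print("blade",np.array(rects(im,cal,3,*P,(100,42),25)))
# go to the tab
a=-0.08; d=down(a); u=np.r_[dv(a),0]
tab=np.r_[np.array([548,313])-99*dv(a),0]
ctrl.grip(0); ctrl.reach(tab-45*u+[0,0,200],d); st()
ctrl.servo_line(tab-45*u+[0,0,62],d,max_speed=120); st("beside")
r=ctrl.servo_line(tab-5*u+[0,0,62],d,max_speed=40,threshold=3); st(f"touch {r}")
```

```text
slides centre [[545.79 312.5   53.  ]] tray corners [546.46 313.33]
True
set 53.6 [ 470.65 -124.46   76.48] w 14.7 F 108.6 [-0.94  0.3   4.26]
open 54.0 [ 469.26 -124.4    75.39] w 45.4 F 0.0 [ 0.02  0.5  -0.05]
 54.9 [ 468.6  -124.43  169.36] w 45.0 F 0.0 [-0.34  0.56  0.04]
blade [[480.88 -61.2    1.42  99.04  41.11]]
 57.1 [405.15 323.59 199.82] w 0.2 F 0.0 [ 1.2  -0.22  0.01]
beside 58.4 [404.85 325.03  62.7 ] w 0.0 F 0.0 [0.08 0.64 0.72]
touch False 59.6 [444.37 321.39  62.03] w -0.4 F 0.0 [-0.37  0.13  0.27]
```

Run:
```python
from h import *
a=-0.08; d=down(a); u=np.r_[dv(a),0]
p=ctrl.get_obs()["tool_pos"]; p[2]=62
r=ctrl.servo_line(p+80*u,d,max_speed=35,threshold=12); st(f"push1 {r}")
r=ctrl.servo_line(p+115*u,d,max_speed=20,threshold=12); st(f"push2 {r}")
q=ctrl.get_obs()["tool_pos"]
ctrl.servo_line(q-40*u,d,max_speed=60); q=ctrl.get_obs()["tool_pos"]
ctrl.servo_line([q[0],q[1],220],d,max_speed=150)
ctrl.reach((440,60,350),down(0)); ctrl.wait(.5); st()
t,ct=shot("top"); s,cs=shot("scene"); px=proj([[600,313,37]],ct)[0].astype(int)
ps=proj([[600,313,37]],cs)[0].astype(int)
b=cv2.resize(t[px[1]-45:px[1]+45,px[0]-36:px[0]+36],(320,400),interpolation=cv2.INTER_CUBIC)
c=cv2.resize(s[ps[1]-60:ps[1]+50,ps[0]-66:ps[0]+55],(440,400),interpolation=cv2.INTER_CUBIC)
cv2.imwrite("pics/c3.png",np.hstack([b,c])); print(px)
im,cal=shot("wrist"); print("blade",np.array(rects(im,cal,3,*P,(100,42),25)),"top",np.array(rects(t,ct,3,*P,(100,42),25)))
```

```text
push1 False 62.0 [521.18 315.12  61.91] w 0.1 F 3.5 [-7.43 -2.    3.65]
push2 True 63.0 [535.33 314.32  61.67] w 0.4 F 0.0 [ 0.1   0.87 -0.15]
 66.6 [440.06  60.12 349.8 ] w 0.1 F 0.0 [-0.25  0.27 -1.25]
[209 173]
blade [[505.75 -37.56   1.7  101.3   40.68]] top []
```

View pics/c3.png

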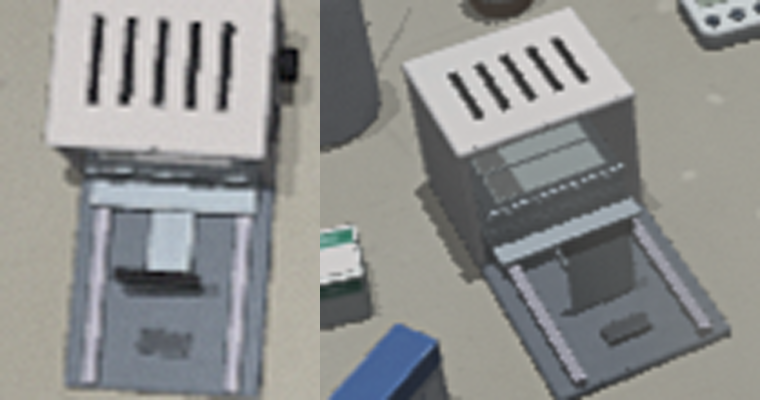

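The stack is under the hood with the carriage apparently home. The lifter was knocked about 35 mm but still lies flat and far away. I'll re-touch the tab to confirm it is at the end stop.

Run:
```python
from h import *
a=-0.08; d=down(a); u=np.r_[dv(a),0]
q=np.array([535.3,314.3,62.]); 
ctrl.reach(q-40*u+[0,0,140],d); ctrl.servo_line(q-40*u,d,max_speed=120)
for s in (4,8,12,16,20):
    r=ctrl.servo_line(q+s*u,d,max_speed=25,threshold=14); st(f"{s} {r}")
    if r: break
p=ctrl.get_obs()["tool_pos"]
ctrl.servo_line(p-40*u,d,max_speed=60); ctrl.servo_line(p-40*u+[0,0,160],d,max_speed=150)
e=ctrl.get_obs()["tool_pos"]
ctrl.reach((490,140,280),down(-0.08)); ctrl.wait(.4); st()
im,cal=shot("wrist"); s,cs=shot("scene"); ps=proj([[600,313,37]],cs)[0].astype(int)
c=cv2.resize(s[ps[1]-60:ps[1]+50,ps[0]-66:ps[0]+55],(440,400),interpolation=cv2.INTER_CUBIC)
cv2.imwrite("pics/c4.png",np.hstack([cv2.resize(im,None,fx=.78,fy=1.0417)[:400],c])[:,:800])
print("pred tab top home",proj([[548+4,313-.3,64],[548-6+4,313.5,64]],cal)*[.78,1.0417],"blade",np.array(rects(im,cal,3,*P,(100,42),25)))
```

```text
4 False 71.2 [535.6  314.29  61.87] w 0.2 F 4.0 [-8.78 -0.79  5.53]
8 False 71.5 [535.81 314.32  61.88] w 0.1 F 8.1 [-16.35  -2.08  11.91]
12 False 71.8 [535.98 314.34  61.84] w -0.1 F 12.0 [-24.24  -3.17  18.54]
16 False 72.1 [536.13 314.39  61.84] w 0.2 F 16.0 [-31.02  -4.62  25.57]
20 False 72.4 [536.27 314.42  61.82] w -0.3 F 20.0 [-39.12  -5.68  30.83]
 75.9 [489.9  140.73 279.74] w -0.1 F 0.0 [-0.39  0.88  0.27]
pred tab top home [[237.66  -7.94]
 [232.77  -8.34]] blade []
```

View pics/c4.png

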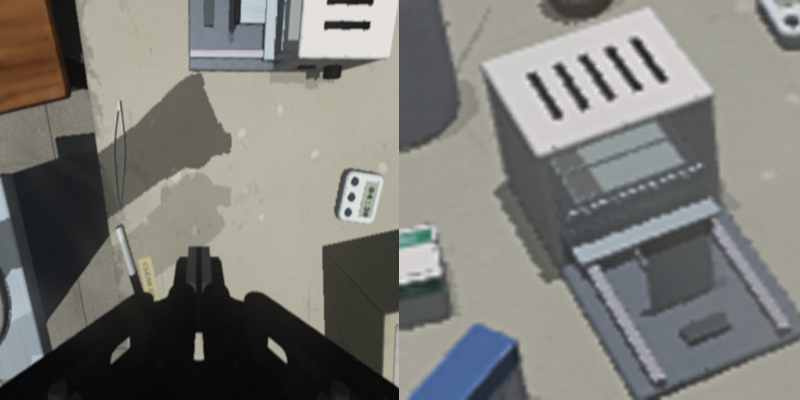

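The tab is rigid at TCP x≈535 under 39 N, far above the 6 N detent, so the carriage is at the end stop and the stack looks unchanged. Last check on the lifter, then hand in.

Run:
```python
from h import *
ctrl.reach((440,-60,350),down(0)); ctrl.wait(.4)
im,cal=shot("wrist","l1"); t,ct=shot("top")
print(np.array(rects(im,cal,3,*P,(100,42),15)),np.array(rects(t,ct,3,*P,(100,42),15)))
ctrl.wait(.5); st(); print(ctrl.hand_in())
```

```text
[[505.78 -36.36   1.7   99.12  40.76]] [[501.84 -35.79   1.71  97.86  41.12]]
 77.9 [440.   -60.04 350.02] w -0.2 F 0.0 [ 0.47 -0.76  0.4 ]
the job is handed in; nothing more can be done
None
```

I handed in the job at 78 s: both trays present are stacked squarely on the carriage, the carriage is pushed home against its end stop, and the lifter lies flat about 350 mm from the dryer; no verdict came back.

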